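# Feel along the bead of a copper rim

### The job

Feel along the copper rim for burrs: rest the fingertips on the bead along its top at the end where the steel stop block stands, and run them slowly along the bead to the other end, pressing lightly, so that the sprung rim gives a little all the way but never goes down to its stop. Do not grip or shift the rim or its rest, and leave everything around it, the rivet tin inside its curve included, where it is. Finish at the far end, still resting lightly on the bead there, and stay like that.

Things in the scene. Friction and masses are not known exactly. Their poses are not given: they have to be found in the camera images.
- rim_rest: the rim's rest: loose wooden board 250x124x18 mm, about 2.5 kg, turned any way. Origin under its centre; x along the 250 mm, y to the outside of the rim's bow, z up. A steel stop block 22x30 mm, top 52 mm above the bench, stands at one end only, at x = -111, y = -12 mm, close to p1. Two spring housings, 43 mm above the bench, stand under the rim
- rim (a joint): how far the copper rim is pressed down on its springs: 0 m up, 0.012 m at the bottom stop. The whole rim sinks level wherever it is pressed; it starts to move at about 2 N, needs 0.6 N more for each mm (5 mm: about 5 N, 10 mm: about 8 N) and comes back up by itself
- p1 (a point): first of six points, 40 mm apart, on top of the rim's bead, 11 mm from the end beside the steel stop block. The rim is a copper strip on edge with a round bead 12 mm wide along its top, 224 mm long, a level arc of 160 mm radius seen from above, its top 78 mm above the bench when up. The points sink with it. Shut fingers centred over a point rest on the bead; open ones straddle it
- p2 (a point): second point on the bead, after p1
- p3 (a point): third point, near the middle
- p4 (a point): fourth point, near the middle
- p5 (a point): fifth point
- p6 (a point): last point, 11 mm from the end without a stop block
- rivet_tin: open metal tin with copper rivets in it, 64 mm across, 30 mm high, standing on the rest's board inside the curve of the rim; origin under its centre. Leave alone
- copper_cup: small open copper cup, 64 mm across, 45 mm high; origin under its centre. Leave alone
- form_block: small maple block with a saddle cut, 64x78x30 mm; origin under its centre. Leave alone
- doming_block: 50 mm steel cube with a round hollow in its top; origin under its centre. Leave alone
- masking_roll: roll of masking tape lying flat, 85 mm across, 24 mm high; origin under its centre. Leave alone
- wax_tin: flat round tin, 62 mm across, 23 mm high; origin under its centre. Leave alone

How it is judged:
By the outcome, as a careful person would: the job done as asked, in the order asked, and still so for the second after the job is handed in, while the arm keeps its last pose, push and grip.
It also fails if it takes over 38 s, if anything falls off the work surface, if the arm or the gripper's body presses on something with over 40 N, if the wrist force passes 120 N, or if a joint passes its speed limit or range.

### The arm

A 6-joint arm with a two-finger parallel gripper is mounted at the origin on a cart in front of the work surface, level with it; the furniture and walls round the work are solid. World frame = base frame: x ahead of the robot, y to its left, z up, the work surface at z = 0. Lengths are in mm, angles in rad, forces in N, time in s.
With the tool pointing down it reaches from about 375 to 975 mm from the base axis. Payload 3.8 kg.
Tool frame: the origin (TCP) lies midway between the tips of the shut fingers; the grasp point (between the pads) lies 19 mm behind it; z points along the fingers, y is the line along which they close (so a half turn about z gives the same grasp; the last joint's range is limited). The gripper opens to 88 mm and grips with 3 to 60 N. Pads are 18 mm wide; open, the fingers measure 123 mm over their backs; the gripper's body (75 mm by 187 mm) begins 45 mm behind the grasp point.
Start: joints at [1.095, 0.264, 1.604, -0, 1.274, -0.037], TCP at [286.773, 611.048, 238.706] pointing down, gripper open.
Joint ranges: [-2.63, 2.63], [-0.94, 2.18], [0.31, 2.57], [-1.31, 4.45], [0, 2.66], [-2.55, 2.55]. Speed limits (rad/s): [2.57, 2.57, 3.14, 3.14, 3.14, 3.14].

### API

Orientations are given as a unit quaternion [x, y, z, w].
In Python, from cell import arm gives the robot as it stands. Calls block until the motion is done:
- arm.movep(position, orientation): joint-space move of the TCP to a pose.
- arm.line_to(position, orientation=None, v=150): straight line of the TCP; orientation=None keeps the orientation; v is the mean speed in mm/s.
- arm.goto_joints(angles): joint-space move.
- arm.let_go() and arm.close(grip_force=None): open the fingers fully, or close them until they stop; grip_force is the grip in N (None keeps the last).
- arm.wait(seconds).
- arm.solve_ik(position, orientation): joint angles nearest the present ones, or None.
- arm.state(): the state.
- arm.camera(name): name is "scene" or "top"; returns a dict with "frame" (384x512x3 uint8, red, green, blue), "fx", "fy", "cx", "cy" (pixels), "k1" (the pictures are not rectified: a ray, as slopes to the right and down, at radius r is drawn at 1 + k1 r^2 times it, then the intrinsics apply), "T" (4x4, takes a point from camera to world coordinates). Camera axes: x right, y down, z forward; pixel columns grow to the right and rows downward; lengths in mm; the calibration is good to about 2 mm. A picture is of the moment at which its call begins. There is no depth.
A pose or a line that the arm cannot do raises arm.IKError and nothing moves.
- arm.hand_in(): hands the job in; it is judged then, once.
The state is a dict: "clock": time; "qpos": joint angles; "qvel": joint speeds; "effort": joint torques, N m; "tool_pos": TCP position; "ee_rot": TCP orientation; "ft_force": force on the tool from outside, world axes, zero at the start; "torque": the same for the moment, N m; "opening": finger opening in mm; "grasp_force": force on a finger pad.
Only numpy, scipy, OpenCV 4.12 (cv2) and the standard library are available. Lean on these libraries where they do the work, as an engineer would, in place of code of your own. Each camera call takes 0.05 s, during which the arm holds its last target. There are 200 camera calls.

## Working session

There is one attempt and no reset: what is moved stays moved. The work goes in short steps, each a Python script; the robot and the scene stay as the last script left them, time stands still between calls to the robot, and variables do not carry over. Pictures are saved under pics/ and viewed, at most 10 in all, crops included, and the job is handed in when it is done.

```bash
mkdir -p pics; ls
python3 - <<'E'
from cell import arm
import cv2,pickle
d={}
for n in("scene","top"):
    c=arm.camera(n);d[n]=c;cv2.imwrite(f"pics/{n}0.png",c["frame"][:,:,::-1]);print(n,c["fx"],c["fy"],c["cx"],c["cy"],c["k1"],c["T"])
pickle.dump(d,open("c0.pkl","wb"));print(arm.state())
E
```

```text
pics
scene 413.22268189310984 413.22268189310984 248.78260789421245 198.57636563017996 0.035123398825574116 [[-5.15725552e-01  3.74735890e-01 -7.70454520e-01  1.41020274e+03]
 [ 8.56716392e-01  2.33972317e-01 -4.59667249e-01  5.64493282e+02]
 [ 8.01121332e-03 -8.97123162e-01 -4.41707882e-01  5.63332936e+02]
 [ 0.00000000e+00  0.00000000e+00  0.00000000e+00  1.00000000e+00]]
top 410.67701478682716 410.67701478682716 258.26657205482354 192.87968129496596 -0.12083648281797287 [[-8.06706927e-02 -9.76493703e-01  1.99880682e-01  3.19578785e+02]
 [-9.96727499e-01  7.79946230e-02 -2.12398691e-02  7.55573805e+01]
 [ 5.15098002e-03 -2.00940007e-01 -9.79590007e-01  1.30563408e+03]
 [ 0.00000000e+00  0.00000000e+00  0.00000000e+00  1.00000000e+00]]
{'clock': 0.1, 'qpos': array([ 1.09510070e+00,  2.64679720e-01,  1.60522237e+00, -4.26144763e-06,
        1.27372826e+00, -3.68858920e-02]), 'qvel': array([ 6.68048525e-04, -2.23494021e-03, -3.60692858e-03,  1.23022426e-03,
        3.23816401e-04, -2.05001482e-06]), 'effort': array([ 5.61838751e-04, -5.03616643e+01, -3.58070898e+01,  7.32274912e-02,
        2.31995084e-02, -7.42654697e-05]), 'tool_pos': array([286.48035252, 610.47725658, 237.51937975]), 'ee_rot': array([ 2.17648073e-01,  9.76026782e-01, -9.86086049e-04, -2.56301970e-04]), 'ft_force': array([ 0.42602727, -0.66029945, -0.56139223]), 'torque': array([-0.03433254,  0.00208154,  0.0428951 ]), 'grasp_force': 0.0, 'opening': 88.10957413444258}
```

View pics/top0.png

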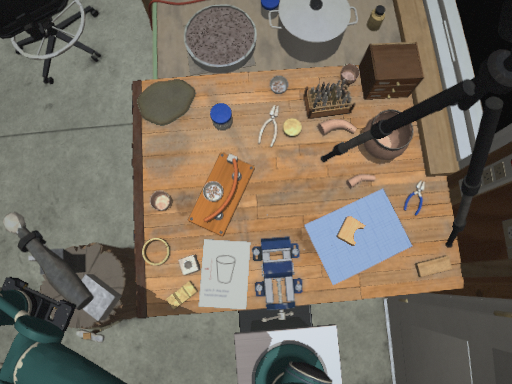

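View pics/scene0.png

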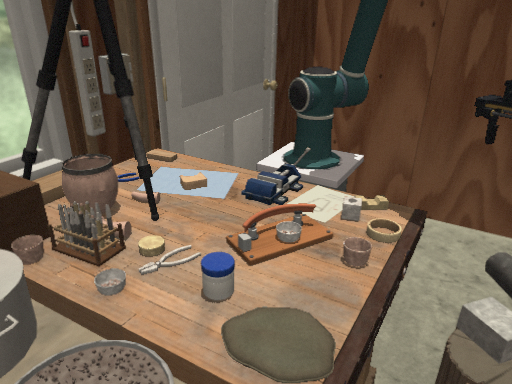

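The top view shows the board around (222,193), with the steel block at (232,158) at its far end, the tin at (213,191), and the rim arcing from about (237,163) to (210,218). I'll zoom in there.

Run:
```python
import cv2,pickle,numpy as np
d=pickle.load(open("c0.pkl","rb"))
a=d["top"]["frame"][145:240,180:265,::-1]; b=d["scene"]["frame"][195:270,220:340,::-1]
a=cv2.resize(a,None,fx=5,fy=5,interpolation=cv2.INTER_CUBIC);b=cv2.resize(b,None,fx=3,fy=3,interpolation=cv2.INTER_CUBIC)
o=np.zeros((475,800,3),np.uint8);o[:,:425]=a;o[:225,430:790]=b
hsv=cv2.cvtColor(d["top"]["frame"],cv2.COLOR_RGB2HSV)
for p in[(238,170),(239,180),(234,195),(225,209),(215,215),(200,215),(240,200)]:print(p,hsv[p[1],p[0]],d["top"]["frame"][p[1],p[0]])
m=((hsv[:,:,0]<=9)|(hsv[:,:,0]>172))&(hsv[:,:,1]>110)&(hsv[:,:,2]>60)
mm=m[145:240,180:265].astype(np.uint8)*255
o[230:230+190,430:600]=cv2.resize(mm,None,fx=2,fy=2,interpolation=0)[:,:,None]
cv2.imwrite("pics/crop.png",o)
```

```text
(238, 170) [ 14 156 116] [116  78  45]
(239, 180) [ 12 133 125] [125  87  60]
(234, 195) [ 14 164 129] [129  85  46]
(225, 209) [ 14 163 114] [114  74  41]
(215, 215) [ 10 160 153] [153  88  57]
(200, 215) [ 14 173 193] [193 124  62]
(240, 200) [ 15 110 153] [153 120  87]
```

View pics/crop.png

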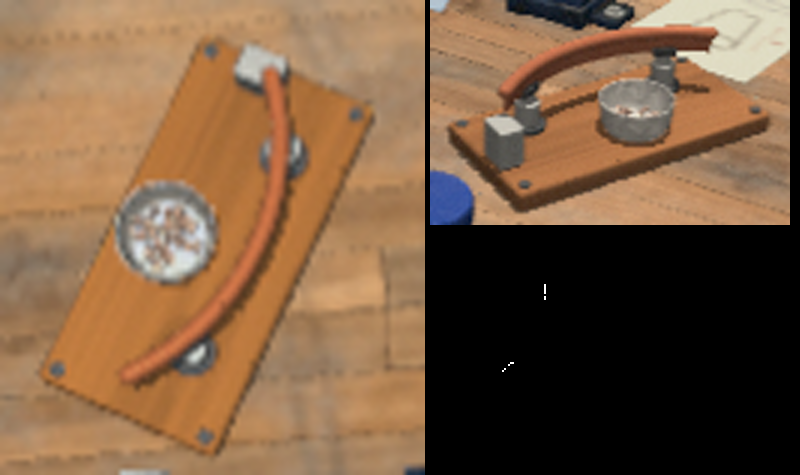

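The crop shows the bead's centre line clearly, with the block end at crop (272,72) and the far end at crop (125,377). I'll mask it by redness and fit the arc at the bead-axis height.

```bash
cat > geo.py <<'E'
import cv2,pickle,numpy as np
from scipy.optimize import least_squares
def cast(c,uv,z):
    K=np.array([[c["fx"],0,c["cx"]],[0,c["fy"],c["cy"]],[0,0,1]])
    n=cv2.undistortPoints(np.array(uv,float).reshape(-1,1,2),K,np.array([c["k1"],0,0,0.])).reshape(-1,2)
    T=c["T"];r=np.c_[n,np.ones(len(n))]@T[:3,:3].T;o=T[:3,3]
    return (o+r*((z-o[2])/r[:,2])[:,None])[:,:2]
E
python3 - <<'E'
from geo import *
c=pickle.load(open("c0.pkl","rb"))["top"]
f=cv2.resize(c["frame"][145:240,180:265],None,fx=5,fy=5,interpolation=cv2.INTER_CUBIC).astype(float)
g=(f[:,:,0]-f[:,:,1])/(f.sum(2)+1); b=f[:,:,2]/f.sum(2)
sc=f[:,:,1]/(f[:,:,0]+1)-0.35*f[:,:,2]/(f[:,:,0]+1)
rg=f[:,:,0]/(f[:,:,1]+1)
for p in [(285,120),(272,220),(200,320),(250,340),(120,150),(335,150)]:print(p,f[p[1],p[0]],rg[p[1],p[0]],sc[p[1],p[0]])
h=cv2.cvtColor(f.clip(0,255).astype(np.uint8),cv2.COLOR_RGB2HSV)
m=((h[:,:,0]<=10)&(h[:,:,1]>110)&(h[:,:,2]>110)).astype(np.uint8)
m=cv2.morphologyEx(m,cv2.MORPH_OPEN,np.ones((5,5)));m=cv2.morphologyEx(m,cv2.MORPH_CLOSE,np.ones((9,9)))
n,l,s,_=cv2.connectedComponentsWithStats(m);print(s[1:])
k=1+np.argmax(s[1:,4]);m=(l==k)
y,x=np.nonzero(m);w=cast(c,np.c_[(x+.5)/5-.5+180,(y+.5)/5-.5+145],72.)
# fixed-radius arc through the area
w0=w.mean(0);blk=cast(c,[[232,158]],52.)[0]
r=least_squares(lambda q:np.hypot(*(w-q).T)-154-0*6-6,w0+np.array([0,100.]),loss="soft_l1")
cen=r.x;fr=least_squares(lambda q:np.hypot(*(w-q[:2]).T)-q[2],[*cen,160])
print("centre",cen,"rms",np.sqrt(np.mean(r.fun**2)),"free",fr.x)
mid=np.arctan2(*(w0-cen)[::-1]);a=(np.arctan2(w[:,1]-cen[1],w[:,0]-cen[0])-mid+np.pi)%(2*np.pi)-np.pi
lo,hi=np.percentile(a,[.3,99.7]);print("len",(hi-lo)*160)
ab=(np.arctan2(*(blk-cen)[::-1])-mid+np.pi)%(2*np.pi)-np.pi;print("blk",blk,ab,lo,hi)
m0=(lo+hi)/2;sg=np.sign(ab);ang=mid+m0+sg*np.arange(100,-101,-40)/160.
P=cen+160*np.c_[np.cos(ang),np.sin(ang)];print(P)
np.savez("rim.npz",cen=cen,ang=ang,P=P)
o=f[:,:,::-1].astype(np.uint8).copy();cs,_=cv2.findContours(m.astype(np.uint8),0,2);cv2.drawContours(o,cs,-1,(0,255,0),1)
K=np.array([[c["fx"],0,c["cx"]],[0,c["fy"],c["cy"]],[0,0,1]]);Ti=np.linalg.inv(c["T"])
u=cv2.projectPoints(np.c_[P,np.full(6,72.)],cv2.Rodrigues(Ti[:3,:3])[0],Ti[:3,3],K,np.array([c["k1"],0,0,0.]))[0].reshape(-1,2)
for q in (u-[180,145]+.5)*5:cv2.circle(o,tuple(int(v) for v in q),4,(255,0,0),-1)
s=pickle.load(open("c0.pkl","rb"))["scene"];K=np.array([[s["fx"],0,s["cx"]],[0,s["fy"],s["cy"]],[0,0,1]]);Ti=np.linalg.inv(s["T"])
u=cv2.projectPoints(np.c_[P,np.full(6,78.)],cv2.Rodrigues(Ti[:3,:3])[0],Ti[:3,3],K,np.array([s["k1"],0,0,0.]))[0].reshape(-1,2)
b=cv2.resize(s["frame"][195:270,230:322,::-1],None,fx=4,fy=4,interpolation=cv2.INTER_CUBIC)
for q in (u-[230,195]+.5)*4:cv2.circle(b,tuple(int(v) for v in q),3,(255,0,0),-1)
O=np.zeros((475,800,3),np.uint8);O[:,:425]=o;O[:300,430:798]=b;cv2.imwrite("pics/fit.png",O)
E
```

```text
(285, 120) [168. 101.  64.] 1.6470588235294117 0.4650887573964497
(272, 220) [166.  94.  58.] 1.7473684210526317 0.4413173652694611
(200, 320) [205. 117.  72.] 1.7372881355932204 0.44563106796116503
(250, 340) [189. 121.  62.] 1.5491803278688525 0.5226315789473684
(120, 150) [182. 139.  97.] 1.3 0.5740437158469945
(335, 150) [176. 115.  61.] 1.5172413793103448 0.5290960451977401
[[ 148   69  142  301 5077]
 [ 122  370   23   11  182]]
centre [650.62583407 273.55348644] rms 2.7700435854879553 free [650.77920868 273.69056766 160.13119505]
len 212.72721486346538
blk [694.6895992  122.38375665] 0.7249143764417583 -0.6650226789791727 0.6645224139174859
[[679.81544434 116.23862175]
 [639.98768968 113.90753477]
 [600.8213633  121.50245984]
 [564.75163769 138.55118129]
 [534.02115369 163.9936922 ]
 [510.54058395 196.24810047]]
```

View pics/fit.png

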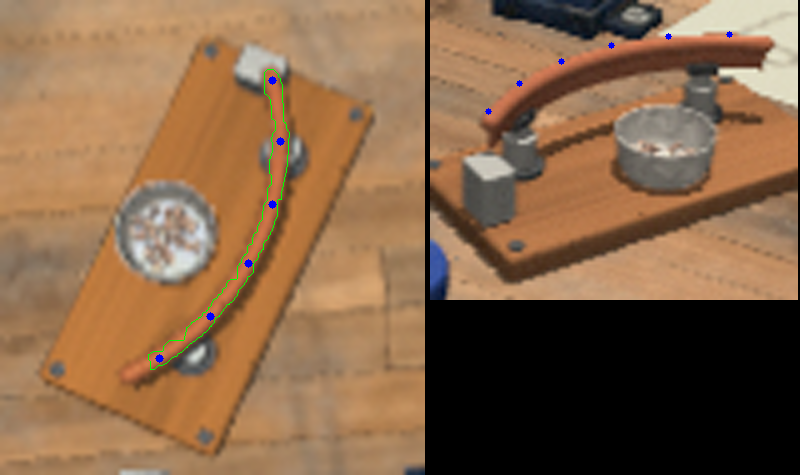

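The mask lost the far end, which shifts the phase of the fitted arc. I'll include both pieces and check for a bias between the two views.

Run:
```python
from geo import *
D=pickle.load(open("c0.pkl","rb"));c=D["top"]
def mask(c,x0,y0,x1,y1):
    f=cv2.resize(c["frame"][y0:y1,x0:x1],None,fx=5,fy=5,interpolation=cv2.INTER_CUBIC)
    h=cv2.cvtColor(f,cv2.COLOR_RGB2HSV)
    m=((h[:,:,0]<=11)&(h[:,:,1]>110)&(h[:,:,2]>100)).astype(np.uint8)
    m=cv2.morphologyEx(m,cv2.MORPH_OPEN,np.ones((5,5)));m=cv2.morphologyEx(m,cv2.MORPH_CLOSE,np.ones((15,15)))
    n,l,s,_=cv2.connectedComponentsWithStats(m);print(s[1:]);m=l==1+np.argmax(s[1:,4])
    y,x=np.nonzero(m);return np.c_[(x+.5)/5-.5+x0,(y+.5)/5-.5+y0]
w=cast(c,mask(c,180,145,265,240),72.)
cen=least_squares(lambda q:np.hypot(*(w-q).T)-160,[650,273],loss="soft_l1").x
a=np.unwrap(np.arctan2(w[:,1]-cen[1],w[:,0]-cen[0]));lo,hi=np.percentile(a,[.3,99.7]);print(cen,"len",(hi-lo)*160)
ang=(lo+hi)/2+np.arange(100,-101,-40)/160.;P=cen+160*np.c_[np.cos(ang),np.sin(ang)];print(P)
# board corners, crop coords -> board centre and axis
q=np.array([[203,38],[375,112],[215,455],[40,376]],float);C=cast(c,(q+.5)/5-.5+[180,145],18.)
bx=C[2]+C[3]-C[0]-C[1];print("board",C.mean(0),bx/np.linalg.norm(bx),np.linalg.norm(C-np.roll(C,1,0),axis=1))
print("chord dir",(P[5]-P[0])/np.linalg.norm(P[5]-P[0]))
np.savez("rim.npz",cen=cen,ang=ang,P=P,x=(P[5]-P[0])/np.linalg.norm(P[5]-P[0]))
```

```text
[[ 120   69  170  314 6832]]
[651.21589568 273.47295729] len 230.9060666386297
[[670.54040222 114.64423367]
 [630.64479504 114.80087462]
 [592.02819927 124.82297715]
 [557.09160779 144.08741548]
 [528.00720864 171.39642013]
 [506.58332891 205.05204946]]
board [591.12977005 165.39959336] [-0.87694952  0.4805825 ] [244.19296834 123.3271404  244.1649222  122.47434387]
chord dir [-0.87569346  0.48286744]
```

```bash
cat >> geo.py <<'E'
from scipy.spatial.transform import Rotation
def quat(sg):
    d=np.load("rim.npz")["x"]*sg;x=np.array([*d,0]);z=np.array([0,0,-1.]);return Rotation.from_matrix(np.c_[x,np.cross(z,x),z]).as_quat()
E
python3 - <<'E'
from geo import *
from cell import arm
P=np.load("rim.npz")["P"];b=None
for s in(1,-1):
    js=[arm.solve_ik([*p,74.],quat(s)) for p in P[[0,5]]];print(s,[None if j is None else np.round(j,2) for j in js])
    if all(j is not None for j in js):
        v=max(abs(j[5]) for j in js)
        if b is None or v<b[0]:b=(v,s)
s=b[1];np.save("s.npy",s);Q=quat(s);print(s)
arm.close(10)
arm.movep([*P[0],140.],Q);arm.line_to([*P[0],92.],v=100)
arm.wait(.2);st=arm.state();print(st["clock"],st["tool_pos"],st["ft_force"],st["opening"])
O=np.zeros((500,800,3),np.uint8)
for n,(x0,y0),k in(("top",(190,140),0),("scene",(230,180),400)):
    c=arm.camera(n);O[:500,k:k+400]=cv2.resize(c["frame"][y0:y0+100,x0:x0+80,::-1],None,fx=5,fy=5,interpolation=cv2.INTER_CUBIC)
    K=np.array([[c["fx"],0,c["cx"]],[0,c["fy"],c["cy"]],[0,0,1]]);Ti=np.linalg.inv(c["T"])
    u=cv2.projectPoints(st["tool_pos"][None],cv2.Rodrigues(Ti[:3,:3])[0],Ti[:3,3],K,np.array([c["k1"],0,0,0.]))[0].ravel()
    q=(u-[x0,y0]+.5)*5;print(n,q);cv2.circle(O,(int(q[0])+k,int(q[1])),3,(255,0,0),-1)
cv2.imwrite("pics/above.png",O)
E
```

```text
1 [array([ 0.13,  0.41,  1.73, -0.  ,  1.  , -0.93]), array([ 0.34,  0.18,  2.03, -0.  ,  0.93, -0.73])]
-1 [array([ 0.13,  0.41,  1.73, -0.  ,  1.  ,  2.21]), array([ 0.34,  0.18,  2.03, -0.  ,  0.93,  2.41])]
1
4.5 [671.35666502 114.69354118  93.09089457] [-0.01692638  0.02836102 -0.48956025] 0.3689541062028549
top [223.71304199 108.97035941]
scene [ 79.44939931 178.87902847]
```

View pics/above.png

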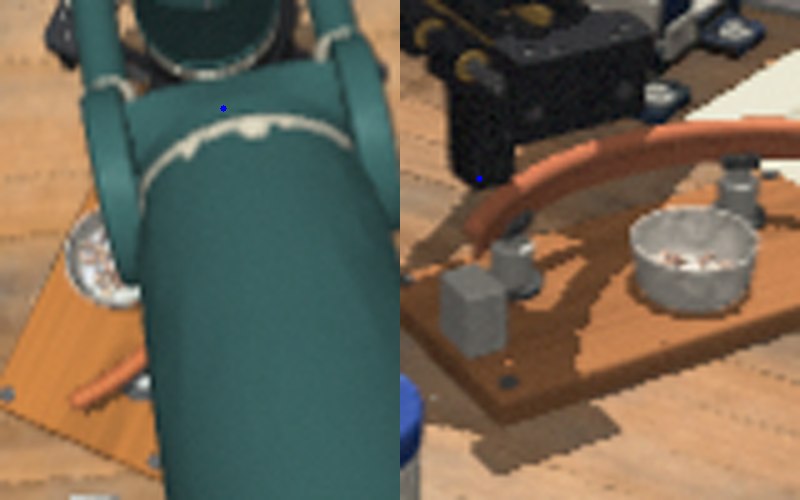

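The gripper projects correctly in the scene view, with the tip predicted and seen at (480,180) in the crop. The bead near p1 looks a few mm nearer the camera than my estimate, so I'll make a second measurement from the scene view's upper bead edge.

Run:
```python
from geo import *
c=pickle.load(open("c0.pkl","rb"))["scene"];x0,y0=235,195
f=cv2.resize(c["frame"][y0:270,x0:325],None,fx=5,fy=5,interpolation=cv2.INTER_CUBIC)
h=cv2.cvtColor(f,cv2.COLOR_RGB2HSV)
m=((h[:,:,0]<=9)&(h[:,:,1]>110)).astype(np.uint8);m=cv2.morphologyEx(m,cv2.MORPH_OPEN,np.ones((5,5)))
n,l,s,_=cv2.connectedComponentsWithStats(m);print(s[1:]);m=l==1+np.argmax(s[1:,4])
xs=np.nonzero(m.any(0))[0];top=np.array([np.argmax(m[:,x]) for x in xs])
uv=np.c_[(xs+.5)/5-.5+x0,(top+.5)/5-.5+y0];print(uv[[0,len(uv)//2,-1]])
w=cast(c,uv,77.4)+2.6*np.array([.86,.51])
cen0=np.load("rim.npz")["cen"]
g=w[15:-15];r=least_squares(lambda q:np.hypot(*(g-q).T)-160,cen0,loss="soft_l1");cen=r.x
a=np.arctan2(w[:,1]-cen[1],w[:,0]-cen[0]);print(cen0,cen,"rms",np.std(r.fun),"len",(a.max()-a.min())*160,a.max(),a.min(),"top ang",np.load("rim.npz")["ang"])
print("top-fit radial residuals",np.round((np.hypot(*(w-cen0).T)-160)[::40],1))
o=f[:,:,::-1].copy();o[top,xs]=(0,255,0);cv2.imwrite("pics/edge.png",o)
```

```text
[[ 253   45  146   39 3642]
 [  43   50  217  112 6114]
 [ 262   79   12    7   76]
 [ 203   85   14   12  128]
 [  56  165    7    8   51]]
[[243.2 223.6]
 [264.8 209.2]
 [286.4 204.8]]
[651.21589568 273.47295729] [654.2707171  275.92262504] rms 1.097586245235569 len 154.91315259074855 -1.3670146799621652 -2.3352218836543437 top ang [-1.44972258 -1.69972258 -1.94972258 -2.19972258 -2.44972258 -2.69972258]
top-fit radial residuals [-0.6 -5.2 -3.2 -3.3 -2.6 -3. ]
```

View pics/edge.png

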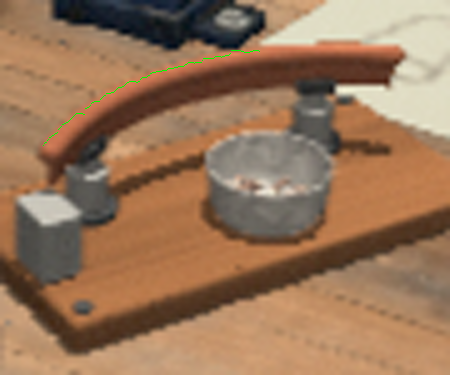

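The green edge hugs the bead. The two views agree to about 4 mm and on the end angle, so I'll average them. Next I'll touch down at p1, watching the force.

Run:
```python
from geo import *
from cell import arm
d=dict(np.load("rim.npz"));d["cen"]=d["cen"]+[1.7,1.3];d["P"]=d["cen"]+160*np.c_[np.cos(d["ang"]),np.sin(d["ang"])];np.savez("rim.npz",**d)
p=d["P"][0];Q=quat(1)
arm.line_to([*p,84.],Q,v=60);z=82.
while z>=70:
    arm.line_to([*p,z],Q,v=15);arm.wait(.1);s=arm.state()
    print(z,round(s["clock"],2),np.round(s["tool_pos"],2),np.round(s["ft_force"],2))
    if s["ft_force"][2]>4:break
    z-=2 if s["ft_force"][2]<1.2 else 1
```

```text
82.0 5.28 [672.29 115.93  82.05] [-0.55 -0.32 -0.36]
80.0 5.66 [672.22 115.94  79.96] [-0.4  -0.14 -0.14]
78.0 6.04 [672.62 115.96  78.4 ] [ 0.36 -0.25  2.18]
77.0 6.39 [672.63 116.    77.31] [1.13 0.46 2.45]
76.0 6.74 [672.6  115.99  76.26] [1.92 0.25 3.69]
75.0 7.09 [672.57 115.97  75.21] [ 1.64 -1.07  4.05]
```

Run:
```python
from geo import *
from cell import arm
d=np.load("rim.npz");cen=d["cen"];a0,a1=d["ang"][[0,5]];Q=quat(1);z=74.
arm.line_to([*d["P"][0],z],Q,v=10)
for i,a in enumerate(np.linspace(a0,a1,21)[1:],1):
    arm.line_to([*(cen+160*np.array([np.cos(a),np.sin(a)])),z],Q,v=15);s=arm.state();F=s["ft_force"][2]
    print(i,round(s["clock"],1),round(z,1),np.round(s["tool_pos"],1),np.round(s["ft_force"],1))
    if s["clock"]>33 or F>9 or F<1:print("STOP");break
    z+=float(np.clip((F-4.7)*.3,-.4,.4)); z=min(max(z,72),75.5)
```

```text
1 8.2 74.0 [662.1 115.   74. ] [1.9 1.1 4.7]
2 9.0 74.0 [651.9 114.7  73.9] [2.1 0.4 5.2]
3 9.8 74.2 [642.  115.1  74. ] [ 2.7 -0.5  3.7]
4 10.6 73.9 [632.1 116.1  73.8] [ 2.7 -0.4  4.4]
5 11.4 73.8 [622.2 117.7  73.7] [ 1.9 -1.   3.9]
6 12.2 73.5 [612.5 119.9  73.5] [ 2.1 -0.1  4. ]
7 13.1 73.3 [602.8 122.8  73.2] [ 2.8 -0.6  5.5]
8 13.9 73.5 [593.4 126.2  73.4] [ 2.6 -0.6  4.7]
9 14.7 73.5 [584.2 130.2  73.4] [ 2.4 -0.7  4.6]
10 15.5 73.5 [575.4 134.8  73.4] [ 1.8 -0.5  4.2]
11 16.3 73.4 [566.8 139.9  73.3] [ 2.5 -1.6  4.3]
12 17.1 73.3 [558.5 145.5  73.2] [ 2.  -1.7  5.3]
13 18.0 73.4 [550.6 151.6  73.3] [ 1.7 -2.   5.9]
14 18.8 73.8 [543.1 158.3  73.7] [ 2.1 -1.5  4.5]
15 19.6 73.8 [536.1 165.4  73.7] [ 1.3 -2.3  4.7]
16 20.4 73.7 [529.5 172.9  73.7] [ 2.1 -1.8  4.2]
17 21.2 73.6 [523.4 180.8  73.6] [ 1.3 -1.6  4.1]
18 22.0 73.4 [517.8 189.1  73.4] [ 1.2 -2.   4.9]
19 22.9 73.5 [512.7 197.7  73.5] [ 1.  -2.3  4.8]
20 23.7 73.5 [508.1 206.6  73.5] [ 0.3 -1.8  5.3]
```

Run:
```python
from cell import arm
import cv2,numpy as np
arm.wait(.3);c=arm.camera("scene")
cv2.imwrite("pics/end.png",cv2.resize(c["frame"][170:280,215:345,::-1],None,fx=5,fy=5,interpolation=cv2.INTER_CUBIC))
s=arm.state();print(s["clock"],s["tool_pos"],s["ft_force"],s["torque"])
```

```text
24.025 [508.12859074 206.53081864  73.49544206] [ 1.08756391 -0.50600029  4.79528767] [-0.21420233 -0.09109806 -0.01336689]
```

View pics/end.png

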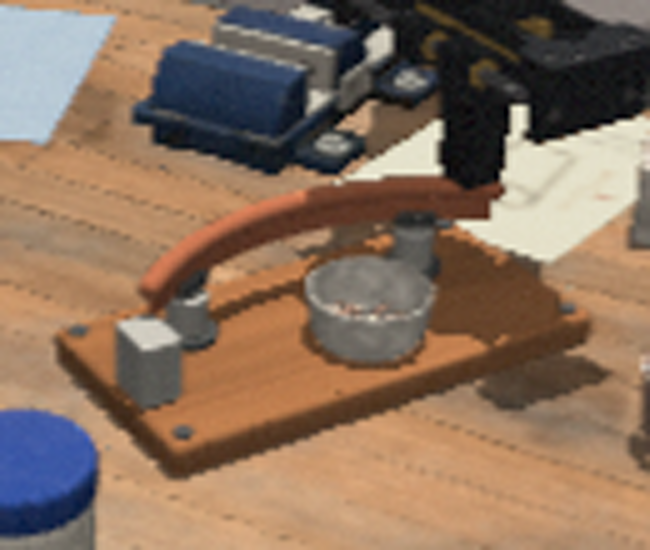

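The fingertips, at crop (473,185), rest on the bead about 10 mm from its free end at (495,195). The board and tin look undisturbed.

```bash
python3 -c "
from cell import arm
print(arm.hand_in())"
```

```text
the job is handed in; nothing more can be done
None
```

I ran the fingertips along the bead from p1 to p6, with the rim about 3–5 mm down (roughly 4–6 N) at each 10 mm check, and handed in at about 24 s with them resting lightly at the far end; the final picture shows the rest and rivet tin undisturbed.

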